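# Unlock the drug cassette and load it into the carrier

## Task

Set the lock station's two dials one after the other to the code: the left dial to mark 3 and the right dial to mark 2 (left and right as seen from the robot), and leave them set. Then lift the freed cassette out by its two narrow ends, stand it upright on the open worktop and let go, take it again by its two broad sides and lower it into the carrier between the two tall end plates until it sits flat on the carrier's floor. Never tip the cassette over, and leave the bottle and jars standing where they are.

Things in the scene. Friction and masses are not known exactly. Their poses are not given: they have to be found in the camera images.
- station: Lock station, fixed: grey base plate 100 (x) x 224 (y) x 12 mm; origin at the centre of its underside, on the worktop; z up. Its y axis runs from the right dial (y = -66 mm) to the left dial (y = +66 mm) and lies within 20 degrees of the world's y. A low dark housing under each dial, outer white index fin at y +-108 mm, 35 mm high. Station and carrier may change sides.
- station_floor (a point): Middle of the station's plate, 12 mm up, where the cassette stands, its length along the station's x. Four upright steel guide rods, 8 mm thick, at x +-14, y +-26.5 mm, tops 72 mm above the worktop, bar its broad sides; only its ends, facing +-x, are free for fingers. It leaves the rods straight up. Before each end lies a lip at x +-36 mm, 6 mm high.
- dial_left_grip (a point): Grip point of the left dial, on its upright axis, 54 mm above the worktop, 6 mm below the top of its metal bar. The bar is 40 mm long, 12 mm thick, 29 mm high (31 to 60 mm above the worktop); grip it across its thickness. Its length is this point's x axis, pointing to the end with a black line, beside mark 0. Guide rods stand 35 mm from the axis: open the fingers only as needed.
- dial_right_grip (a point): The same for the right dial (station -y). Under each bar is a black cam disc, radius 39 mm, 5 mm thick, top 31 mm above the worktop, with one straight flat cut in its rim. The disc holds down the tongue at the cassette's foot, except at the code, where the flat faces the cassette.
- dial_left (a joint): Angle of the left dial, rad, grows clockwise seen from above. Its disc has six white marks 30 degrees apart: 0 is the long one, by the bar end with the black line; 1 to 5 follow counter-clockwise. The index is the white fin on the side away from the cassette. At 0 mark 0 is at the index, at n x 0.524 mark n; mark 3 is 1.571. Range -0.8 to 3.6; friction about 0.05 N m, stays where left.
- dial_right (a joint): Angle of the right dial, same sense, marks, index, range and friction as the left one. Mark 2 is 1.047.
- cassette_center (a point): Centre (half-way up) of the loose aluminium cassette, 60 (x) x 40 (y) x 60 mm (z, up), 0.18 to 0.35 kg. Narrow ends: faces at +-x, 60 mm apart; broad sides: faces at +-y, 40 mm apart. A steel tongue 14 mm wide, 12 mm high, sticks out 16 mm at the foot of each broad side (72 mm over both), so there fingertips stay more than 12 mm above its underside.
- carrier: Carrier, fixed: grey plate 110 x 110 x 10 mm, origin at the centre of its underside on the worktop, z up; its y axis lies within 20 degrees of the world's y. Two steel end plates, 5 mm thick, 44 mm wide (y), tops 74 mm above the worktop, inner faces 68 mm apart along x; the cassette goes between them, its length along x, either way round. The +-y sides are open for fingers.
- carrier_floor (a point): Centre of the carrier's floor, 10 mm above the worktop, where the middle of the cassette's underside comes to stand; axes as the carrier. Lips 6 mm high, 40 mm long, inner faces 80 mm apart along y, locate the cassette's tongues (72 mm).
- amber_bottle: Bystander: brown glass bottle 54 mm across, 120 mm high; origin at the centre of its underside.
- jar_back: Bystander: white plastic ointment jar 60 mm across, 42 mm high, behind the work; origin at the centre of its underside.
- jar_front: Bystander: white plastic ointment jar 58 mm across, 40 mm high, on the mat between station and carrier, on the robot's side; origin at the centre of its underside.
- bench_mat: Black rubber bench mat, 6 mm thick, fixed, 360 (x) x 430 (y) mm, origin at the centre of its underside (z = 0). Its top lies flush with the wooden counter on the robot's right, so the working surface on both is at z = 0.006 throughout; 'above the worktop' in these notes means above that level. The station, the carrier and the front jar stand on mat or wooden counter.

How it is judged:
On the way, in this order (a step that is already met when the one before it is completed fails the run):
1. both dials are at the code while the cassette still stands in the station (value of joint dial_left between 1.411 and 1.731 rad and value of joint dial_right between 0.887 and 1.207 rad and horizontal distance between cassette_center and station below 0.01 m and height (world z) of cassette_center below 0.054 m), for 0.2 s.
2. the cassette stands upright on the worktop, clear of station and carrier, let go (horizontal distance between cassette_center and station above 0.08 m and horizontal distance between cassette_center and carrier above 0.08 m and height (world z) of cassette_center below 0.042 m and angle between cassette_center's own z axis and vertical below 0.08 rad and contact force between cassette and the fingers below 0.1 N), for 0.2 s.
At the end, for the whole second after the job is handed in: The cassette stands upright and at rest on the carrier's floor between the end plates (centre within 7 mm along and 8 mm across, underside within 3 mm of the floor, length along the carrier's x within 0.25 rad), and the left dial is still at mark 3 and the right dial at mark 2, each within 0.16 rad (x of cassette_center in the frame of carrier_floor between -0.007 and 0.007 m and y of cassette_center in the frame of carrier_floor between -0.008 and 0.008 m and z of cassette_center in the frame of carrier_floor between 0.026 and 0.033 m and angle between the x axis of cassette_center and the x axis of carrier_floor, either way round below 0.25 rad and angle between cassette_center's own z axis and vertical below 0.06 rad and linear speed of cassette below 0.02 m/s and value of joint dial_left between 1.411 and 1.731 rad and value of joint dial_right between 0.887 and 1.207 rad); the robot touches nothing.
It fails at once if the cassette is tipped over (angle between cassette_center's own z axis and vertical above 0.6 rad).
It fails at once if the bottle or a jar is moved by more than 30 mm (distance of any of amber_bottle, jar_back, jar_front from where it was at the start of the episode above 0.03 m).
It also fails if it takes over 72 s, if anything falls off the work surface, if the arm or the gripper's body presses on something with over 40 N, if the wrist force passes 120 N, or if a joint passes its speed limit or range.

## Robot

A 6-joint arm with a two-finger parallel gripper is mounted at the origin on the work surface; the furniture and walls round the work are solid. World frame = base frame: x ahead of the robot, y to its left, z up, the work surface at z = 0. Lengths are in m, angles in rad, forces in N, time in s.
With the tool pointing down it reaches from about 0.3 to 0.775 m from the base axis. Payload 14.6 kg.
Tool frame: the origin (TCP) lies at the centre of the arm's flange, where the gripper is bolted on; the fingertips stand 199 mm ahead of it and the grasp point (between the pads) lies 180 mm ahead of it; z points along the fingers, y is the line along which they close (so a half turn about z gives the same grasp; the last joint's range is limited). The gripper opens to 94 mm and grips with 3 to 60 N. Pads are 16 mm wide; open, the fingers measure 119 mm over their backs; the gripper's body (75 mm by 177 mm) begins 78 mm behind the grasp point.
Start: joints at [1.282, 0.3, 1.521, -0, 1.321, -0.067], TCP at [0.121, 0.537, 0.405] pointing down, gripper open.
Joint ranges: [-3.03, 3.03], [-0.79, 2.21], [0.23, 2.52], [-1.04, 4.18], [0, 3.07], [-2.55, 2.55]. Speed limits (rad/s): [2.22, 2.22, 2.57, 3.14, 3.14, 3.14].

## Interface

Orientations are given as [roll, pitch, yaw] about the fixed x, y, z axes, in that order (R = Rz(yaw) Ry(pitch) Rx(roll)).
In Python, from station import ctrl gives the robot as it stands. The module is installed in compiled form; this text tells all that it offers.
- The arm moves only by the tool servo_tool, never from a script. Its argument "motion" is a list of rows, each a list of 5 numbers: the closure, from 0 (fully open) to 1 (shut), then the shift along the world's x, y, z in cm, then the turn about the world's z in degrees. A call has 1 to 20 rows; each row is the pose to reach, as a shift and turn from the pose commanded when the call began; what a row does not reach only later rows make up. A row lasts 1/8 s, in which the tool goes at most 62.5 mm and 10.7 degrees, less where a joint would pass 70% of its speed; a pose out of reach is approached as far as the arm can. A call with a gripper value outside its range is refused whole. The fingers move at their own pace and stop on an object; "squeeze" is the grip in N (left out, the last holds). Time passes only in rows, so rows that repeat a pose let the fingers close. It gives the time, the measured TCP pose, the force, the opening and the grip force at its end, in the units of the state.
- ctrl.get_obs(): the state, without advancing time (a new reading comes with each control period).
- ctrl.camera(name): name is "scene" or "side" or "wrist"; returns a dict with "image" (480x640x3 uint8, red, green, blue), "fx", "fy", "cx", "cy" (pixels), "camera_from_world" (4x4, takes a point from world to camera coordinates); the wrist camera has in their place "hand_eye" (4x4, takes a point from camera to tool coordinates, whose origin is the TCP and whose axes are the flange's). Camera axes: x right, y up, looking along -z (the intrinsics and any distortion apply to the point x, -y, -z); pixel columns grow to the right and rows downward; lengths in m; the calibration is good to about 2 mm. A picture is of the moment at which its call begins: read the wrist's pose just before it. There is no depth.
- ctrl.hand_in(): hands the job in; it is judged then, once.
The state is a dict: "time_s": time; "qpos": joint angles; "joint_vel": joint speeds; "tau": joint torques, N m; "ee_pos": TCP position; "eef_rot": TCP orientation; "force": force on the tool from outside, world axes, zero at the start; "moment": the same for the moment, N m; "grip_width": finger opening in m; "grip_force": force on a finger pad.
Only numpy, scipy, OpenCV 4.12 (cv2) and the standard library are available. Lean on these libraries where they do the work, as an engineer would, in place of code of your own. Each camera call takes 0.05 s, during which the arm holds its last target. There are 200 camera calls.

## Working session

There is one attempt and no reset: what is moved stays moved. The work goes in short steps, Python scripts to look and compute and a tool call to move; the robot and the scene stay as the last step left them, time stands still between calls to the robot, and variables do not carry over. Pictures are saved under pics/ and viewed, at most 11 in all, crops included, and the job is handed in when it is done.

Besides the shell and the picture viewer there is one more tool, called by a JSON object that holds its "api" and its "payload", one argument or row to a line. servo_tool: Moves the arm, as the interface text tells. Its arguments: {"type":"object","properties":{"motion":{"type":"array","items":{"type":"array","items":{"type":"number"}}},"squeeze":{"type":"number"}},"required":["motion"]}

```bash
mkdir -p pics; cat > h.py <<'E'
import numpy as np,cv2
from station import ctrl
from scipy.spatial.transform import Rotation as R
def snap(n,f):
    o=ctrl.get_obs(); c=ctrl.camera(n); cv2.imwrite('pics/'+f+'.png',c['image'][:,:,::-1])
    if n=='wrist':
        T=np.eye(4);T[:3,:3]=R.from_euler('xyz',o['eef_rot']).as_matrix();T[:3,3]=o['ee_pos']
        c['wfc']=T@c['hand_eye']
    else: c['wfc']=np.linalg.inv(c['camera_from_world'])
    np.save('pics/'+f+'.npy',{k:v for k,v in c.items()},allow_pickle=True)
    return c
def load(f): return np.load('pics/'+f+'.npy',allow_pickle=True).item()
def ray(c,u,v):
    d=np.array([(u-c['cx'])/c['fx'],-(v-c['cy'])/c['fy'],-1.]); return c['wfc'][:3,3],c['wfc'][:3,:3]@d
def onz(c,u,v,z):
    o,d=ray(c,u,v); return o+d*(z-o[2])/d[2]
def proj(c,p):
    q=np.linalg.inv(c['wfc'])@np.append(p,1); return c['cx']-c['fx']*q[0]/q[2], c['cy']+c['fy']*q[1]/q[2]
E
python3 - <<'E'
from h import *
a=snap('scene','scene');b=snap('side','side');w=snap('wrist','w0')
print(ctrl.get_obs()); print([k for k in a]); print(a['wfc'],b['wfc'],w['hand_eye'],a['fx'],b['fx'],w['fx'])
E
```

```text
{'time_s': 0.15, 'qpos': array([ 1.28239542e+00,  3.00316551e-01,  1.52143760e+00, -1.93819659e-05,
        1.32069088e+00, -6.65934169e-02]), 'joint_vel': array([ 0.00057701, -0.0008601 , -0.00082994, -0.0004833 , -0.00150835,
        0.00218804]), 'tau': array([-6.92492758e-04, -5.31971169e+01, -3.52819705e+01,  7.08419597e-02,
        2.35534308e-02, -7.52864548e-05]), 'ee_pos': array([0.12098876, 0.53649821, 0.40423173]), 'eef_rot': array([-3.14074092e+00, -3.79870371e-05,  2.91978995e+00]), 'force': array([-0.54117119, -0.5557943 ,  0.25846987]), 'moment': array([ 0.03416071,  0.0282256 , -0.03714636]), 'grip_force': 0.0, 'grip_width': 0.09373998318431423}
['image', 'fx', 'fy', 'cx', 'cy', 'camera_from_world', 'wfc']
[[ 0.77169378  0.46968707 -0.42881554  0.12148113]
 [-0.63572885  0.58914171 -0.49875934 -0.50524041]
 [ 0.01837231  0.65749989  0.75323061  0.80876723]
 [ 0.          0.          0.          1.        ]] [[ 0.86540206  0.21471023 -0.45274583  0.17506245]
 [-0.50068813  0.40617369 -0.76441764 -0.65495049]
 [ 0.01976516  0.88821307  0.45900641  0.46213741]
 [ 0.          0.          0.          1.        ]] [[ 2.30699315e-05  9.61668167e-01  2.74215857e-01  7.98740285e-02]
 [ 9.99999981e-01  3.01991779e-05 -1.90038314e-04 -8.70615938e-05]
 [-1.91034891e-04  2.74215856e-01 -9.61668148e-01  1.93529508e-02]
 [ 0.00000000e+00  0.00000000e+00  0.00000000e+00  1.00000000e+00]] 449.3657427067945 454.21736563992175 344.85193645420384
```

View pics/scene.png

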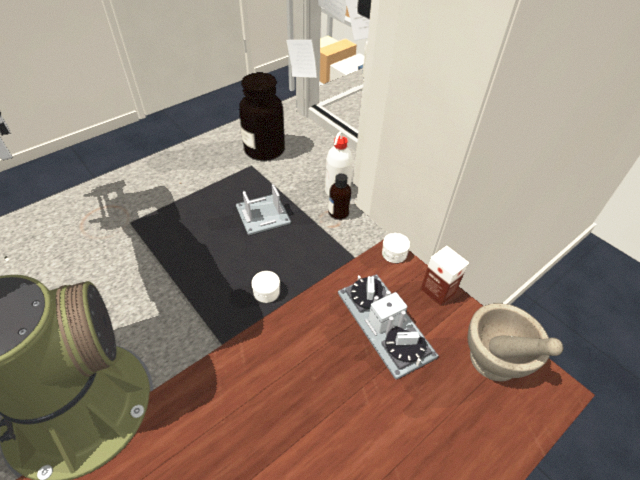

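The scene shows the station at about (388,325), the carrier at (263,212), the front jar at (266,287), the back jar at (396,248) and the bottle at (340,200). I'll turn these into coarse positions.

```bash
python3 - <<'E'
from h import *
c=load('scene')
for n,u,v,z in [('stL end',358,283,.018),('stR end',418,368,.018),('st corner a',339,292,.018),('b',375,276,.018),('c',436,352,.018),('d',401,376,.018),('dialL',369,288,.066),('dialR',407,338,.066),('cass top',388,308,.078),
 ('car',263,214,.016),('ca',237,210,.016),('cb',247,233,.016),('cc',290,221,.016),('jarf',266,281,.046),('jarb',396,242,.048),('bot',340,180,.126),('botbase',340,213,.006),('mortar',508,360,.006),('box',447,258,.08)]:
    print(n,onz(c,u,v,z).round(3))
E
```

```text
stL end [ 0.571 -0.121  0.018]
stR end [ 0.524 -0.338  0.018]
st corner a [ 0.523 -0.113  0.018]
b [ 0.613 -0.13   0.018]
c [ 0.576 -0.338  0.018]
d [ 0.487 -0.329  0.018]
dialL [ 0.553 -0.167  0.066]
dialR [ 0.529 -0.295  0.066]
cass top [ 0.541 -0.23   0.078]
car [0.532 0.184 0.016]
ca [0.489 0.236 0.016]
cb [0.465 0.155 0.016]
cc [0.57  0.123 0.016]
jarf [ 0.407 -0.009  0.046]
jarb [ 0.7   -0.105  0.048]
bot [0.678 0.07  0.126]
botbase [0.692 0.075 0.006]
mortar [ 0.68  -0.436  0.006]
box [ 0.728 -0.221  0.08 ]
```

{"api": "servo_tool", "payload": {
  "motion": [
    [0,38,-76.5,1.5,0],
    [0,38,-76.5,1.5,0],
    [0,38,-76.5,1.5,0],
    [0,38,-76.5,1.5,0],
    [0,38,-76.5,1.5,0],
    [0,38,-76.5,1.5,0],
    [0,38,-76.5,1.5,0],
    [0,38,-76.5,1.5,0],
    [0,38,-76.5,1.5,0],
    [0,38,-76.5,1.5,0],
    [0,38,-76.5,1.5,0],
    [0,38,-76.5,1.5,0],
    [0,38,-76.5,1.5,0],
    [0,38,-76.5,1.5,0],
    [0,38,-76.5,1.5,0],
    [0,38,-76.5,1.5,0],
    [0,38,-76.5,1.5,0]
  ]
}}

```text
time_s: 2.28
ee_pos: [0.5008, -0.2275, 0.4199]
eef_rot: [-3.142, 0.0, 2.921]
force: [0.0, -0.0, -0.2]
grip_width: 0.0939
grip_force: 0.0
```

```bash
python3 - <<'E'
from h import *
snap('wrist','w1'); o=ctrl.get_obs(); print(o['ee_pos'],o['eef_rot'],o['qpos'],o['time_s'],abs(o['joint_vel']).max())
E
```

```text
[ 0.50079206 -0.22756867  0.42002938] [-3.14149782e+00  4.71896247e-04  2.92084242e+00] [-4.93111899e-01  2.88423823e-01  1.49966533e+00  3.64642179e-05
  1.35302348e+00 -1.84316584e+00] 2.325 0.00368134356271155
```

View pics/w1.png

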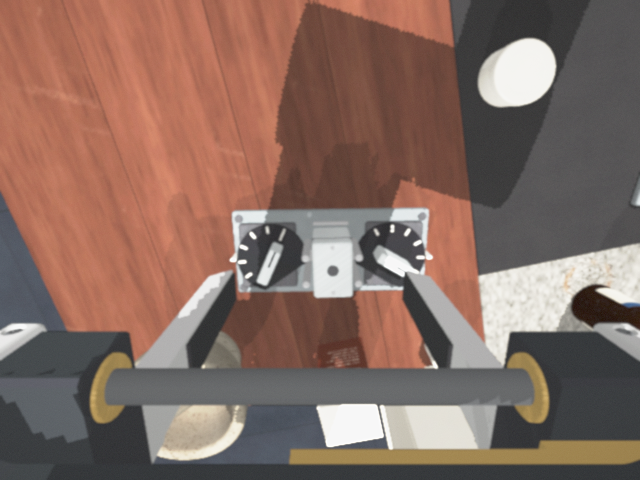

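The station lies aligned with the image. The right dial is at about (270,257), the left at (397,255) and the cassette top at (333,270). I'll zoom in to read the dials.

```bash
python3 - <<'E'
from h import *
i=cv2.imread('pics/w1.png')[200:305,225:440]
cv2.imwrite('pics/z1.png',cv2.resize(i,(788,385),interpolation=cv2.INTER_CUBIC))
E
```

```text
(no output)
```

View pics/z1.png

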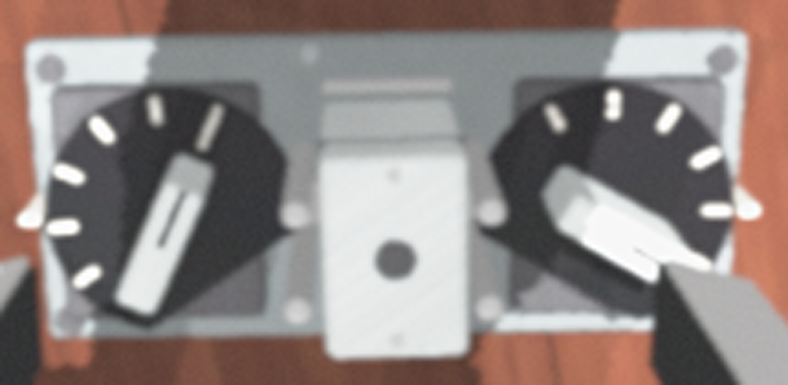

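Right dial: long mark 0 at upper right, with the index between marks 3 and 4, so it turns back (CCW) by about 50°. Left dial: mark 1 is near the index, so it turns CW by about 55–60°. I'll compute the exact figures.

```bash
python3 - <<'E'
from h import *
c=load('w1'); s=788/215
P=lambda u,v,z: onz(c,225+(u+.5)/s-.5,200+(v+.5)/s-.5,z)[:2]
co=[P(27,42,.018),P(747,32,.018),P(725,325,.018),P(50,337,.018)]
print('corners',np.round(co,4),'sizes',[np.linalg.norm(co[i]-co[(i+1)%4]).round(4) for i in range(4)])
ctr=np.mean(co,0); ya=(co[1]-co[0]+co[2]-co[3]); yaw=np.arctan2(-ya[0],ya[1]); ya/=np.linalg.norm(ya)
print('st',ctr,yaw)
for n,M,sg in [('R',[(155,110),(102,130),(68,173),(62,227),(87,277)],-1),('L',[(715,210),(706,157),(670,118),(613,103),(555,118)],1)]:
    q=np.array([P(*m,.037) for m in M])
    A=np.c_[2*q,np.ones(5)]; x=np.linalg.lstsq(A,(q**2).sum(1),rcond=None)[0]
    print(n,'centre',x[:2],'r',np.sqrt(x[2]+x[:2]@x[:2]),'pred',ctr+sg*.066*ya)
    d=q-x[:2]; a=np.arctan2(d[:,1],d[:,0]); a0=np.arctan2(sg*ya[1],sg*ya[0])
    # mark n at CCW n*30 from mark0 ; dial angle = -(mark0 - index)
    th=[(-(ai-(k+1)*np.pi/6-a0)+np.pi)%(2*np.pi)-np.pi for k,ai in enumerate(a)]
    print(' theta',np.round(th,3), 'bar dir deg now', np.degrees(a0-np.mean(th)))
b=np.array([P(203,170,.066),P(155,312,.066)]); print('R bar top right edge',b,np.degrees(np.arctan2(*(b[0]-b[1])[::-1])))
t=[P(323,150,.078),P(466,150,.078),P(466,352,.078),P(326,357,.078)];print('cass',np.mean(t,0),[np.linalg.norm(t[i]-t[(i+1)%4]).round(4) for i in range(4)])
E
```

```text
corners [[ 0.4789 -0.3234]
 [ 0.5244 -0.1064]
 [ 0.6202 -0.1266]
 [ 0.5757 -0.3444]] sizes [np.float64(0.2217), np.float64(0.098), np.float64(0.2223), np.float64(0.0991)]
st [ 0.54979979 -0.22519617] -0.2040487831951208
R centre [ 0.53741977 -0.29052553] r 0.033401489850155716 pred [ 0.53642583 -0.28982695]
 theta [2.01  2.012 2.008 2.001 1.987] bar dir deg now -216.48624458973833
L centre [ 0.56395206 -0.16031261] r 0.032918271050882596 pred [ 0.56317375 -0.16056539]
 theta [0.566 0.556 0.563 0.537 0.517] bar dir deg now 46.92490806083973
R bar top right edge [[ 0.51728582 -0.27190856]
 [ 0.55562964 -0.29597626]] 147.884275427965
cass [ 0.54884348 -0.2245599 ] [np.float64(0.0381), np.float64(0.0589), np.float64(0.0391), np.float64(0.0604)]
```

{"api": "servo_tool", "payload": {
  "motion": [
    [0.7,6.3,6.7,-12,-120.4],
    [0.7,6.3,6.7,-12,-120.4],
    [0.7,6.3,6.7,-12,-120.4],
    [0.7,6.3,6.7,-12,-120.4],
    [0.7,6.3,6.7,-12,-120.4],
    [0.7,6.3,6.7,-12,-120.4],
    [0.7,6.3,6.7,-12,-120.4],
    [0.7,6.3,6.7,-12,-120.4],
    [0.7,6.3,6.7,-12,-120.4],
    [0.7,6.3,6.7,-12,-120.4],
    [0.7,6.3,6.7,-12,-120.4],
    [0.7,6.3,6.7,-12,-120.4],
    [0.7,6.3,6.7,-12,-120.4]
  ],
  "squeeze": 25
}}

```text
time_s: 3.95
ee_pos: [0.5639, -0.1609, 0.3]
eef_rot: [3.141, -0.0, 0.82]
force: [-0.4, -0.6, 0.0]
grip_width: 0.0283
grip_force: 0.0
```

```bash
python3 - <<'E'
from h import *
c=snap('wrist','w2'); o=ctrl.get_obs(); print(o['ee_pos'],o['eef_rot'],np.degrees(o['eef_rot'][2]),o['qpos'],o['time_s'],o['grip_width'])
print(proj(c,[.5636,-.1604,.066]),[proj(c,np.array([.5636,-.1604,.066])+k*.02*np.array([np.cos(.819),np.sin(.819),0])) for k in(1,-1)])
E
```

```text
[ 0.56390565 -0.16100159  0.29995151] [ 3.14123544e+00 -1.50948420e-04  8.20119656e-01] 46.98939496327288 [-3.40562888e-01  4.82097786e-01  1.52368013e+00 -4.40511197e-06
  1.13542697e+00  4.10115668e-01] 4.0 0.02868186907821959
(np.float64(317.8687430442391), np.float64(263.45136597557246)) [(np.float64(317.8589067565394), np.float64(234.35368738227788)), (np.float64(317.87811761334206), np.float64(291.1831899153124))]
```

View pics/w2.png

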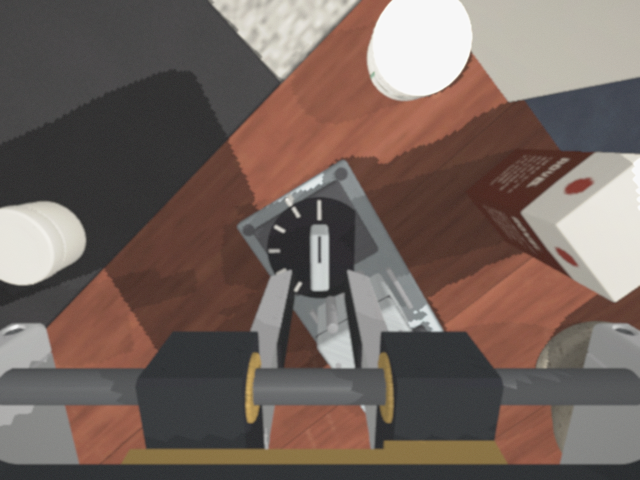

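The bar is centred between the fingers at (319,257) and lines up with them. Descend, grip and turn.

{"api": "servo_tool", "payload": {
  "motion": [
    [0.7,0,0,-3,0],
    [0.7,0,0,-6,0],
    [0.7,0,0,-6,0],
    [1,0,0,-6,0],
    [1,0,0,-6,0],
    [1,0,0,-6,0],
    [1,0,0,-6,0],
    [1,0,0,-6,-10],
    [1,0,0,-6,-20],
    [1,0,0,-6,-30],
    [1,0,0,-6,-40],
    [1,0,0,-6,-50],
    [1,0,0,-6,-58.5],
    [1,0,0,-6,-58.5],
    [1,0,0,-6,-58.5]
  ],
  "squeeze": 25
}}

```text
time_s: 5.88
ee_pos: [0.5639, -0.161, 0.2402]
eef_rot: [-3.141, 0.001, -0.202]
force: [-5.0, 6.6, 7.0]
grip_width: 0.0118
grip_force: 25.0
```

{"api": "servo_tool", "payload": {
  "motion": [
    [0.7,0,0,0,0],
    [0.7,0,0,0,0],
    [0.7,0,0,3,0],
    [0.7,0,0,6,0],
    [0.7,-2.7,-12.9,6,-25],
    [0.7,-2.7,-12.9,6,-25],
    [0.7,-2.7,-12.9,6,-25],
    [0.7,-2.7,-12.9,6,-25],
    [0.7,-2.7,-12.9,6,-25]
  ]
}}

```text
time_s: 7.0
ee_pos: [0.5372, -0.2898, 0.2996]
eef_rot: [-3.142, 0.0, -0.637]
force: [-0.5, 0.7, 0.6]
grip_width: 0.0284
grip_force: 0.0
```

```bash
python3 - <<'E'
from h import *
c=snap('wrist','w3'); o=ctrl.get_obs(); print(o['ee_pos'],np.degrees(o['eef_rot'][2]),o['time_s'],o['grip_width'])
print(proj(c,[.537,-.2902,.066]))
i=c['image'][130:330,170:470,::-1]; cv2.imwrite('pics/z3.png',cv2.resize(i,(780,520),interpolation=cv2.INTER_CUBIC))
E
```

```text
[ 0.53729278 -0.28968422  0.29964696] -36.47373175099928 7.05 0.02845471913087069
(np.float64(319.67632362643354), np.float64(263.901882966636))
```

View pics/z3.png

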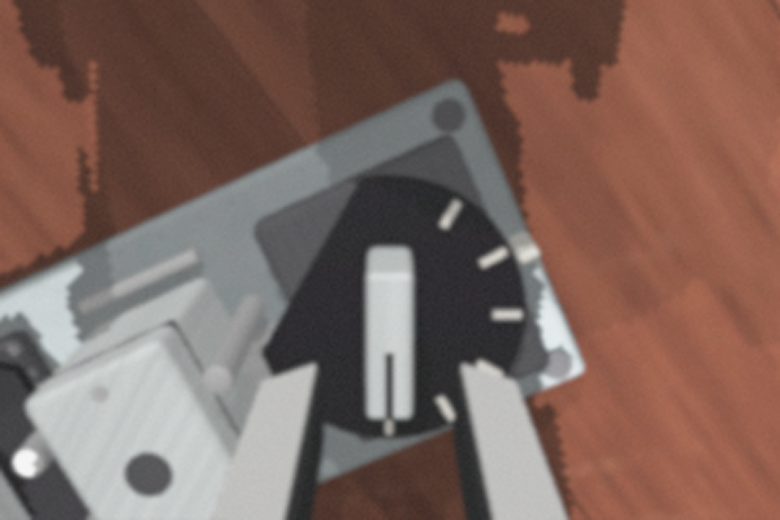

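The right bar is centred and aligned with the fingers, at crop x of about 390, which is u of about 320. Descend, grip and turn +54.8°.

{"api": "servo_tool", "payload": {
  "motion": [
    [0.7,0,0,-3,0],
    [0.7,0,0,-6,0],
    [0.7,0,0,-6,0],
    [1,0,0,-6,0],
    [1,0,0,-6,0],
    [1,0,0,-6,0],
    [1,0,0,-6,0],
    [1,0,0,-6,10],
    [1,0,0,-6,20],
    [1,0,0,-6,30],
    [1,0,0,-6,40],
    [1,0,0,-6,50],
    [1,0,0,-6,54.8],
    [1,0,0,-6,54.8],
    [1,0,0,-6,54.8]
  ]
}}

```text
time_s: 8.93
ee_pos: [0.5372, -0.2902, 0.24]
eef_rot: [-3.141, -0.001, 0.318]
force: [1.9, 5.0, 3.8]
grip_width: 0.0114
grip_force: 25.0
```

{"api": "servo_tool", "payload": {
  "motion": [
    [0.7,0,0,0,0],
    [0.7,0,0,0,0],
    [0.7,0,0,3,0],
    [0.3,0,0,8,0],
    [0,0,0,12,10],
    [0,1.2,6.5,12,20],
    [0,1.2,6.5,12,30],
    [0,1.2,6.5,12,40],
    [0,1.2,6.5,12,50],
    [0,1.2,6.5,12,60],
    [0,1.2,6.5,12,60],
    [0,1.2,6.5,12,60]
  ]
}}

```text
time_s: 10.42
ee_pos: [0.549, -0.2256, 0.3596]
eef_rot: [-3.142, 0.0, 1.361]
force: [0.6, -0.2, 0.3]
grip_width: 0.094
grip_force: 0.0
```

```bash
python3 - <<'E'
from h import *
c=snap('wrist','w4'); snap('side','side4'); o=ctrl.get_obs(); print(o['ee_pos'],np.degrees(o['eef_rot'][2]),o['time_s'],o['grip_width'])
i=c['image'][130:430,120:520,::-1]; cv2.imwrite('pics/z4.png',cv2.resize(i,(800,600),interpolation=cv2.INTER_CUBIC))
E
```

```text
[ 0.54897108 -0.22551763  0.35959571] 78.03953502964025 10.525 0.09366280044390361
```

View pics/z4.png

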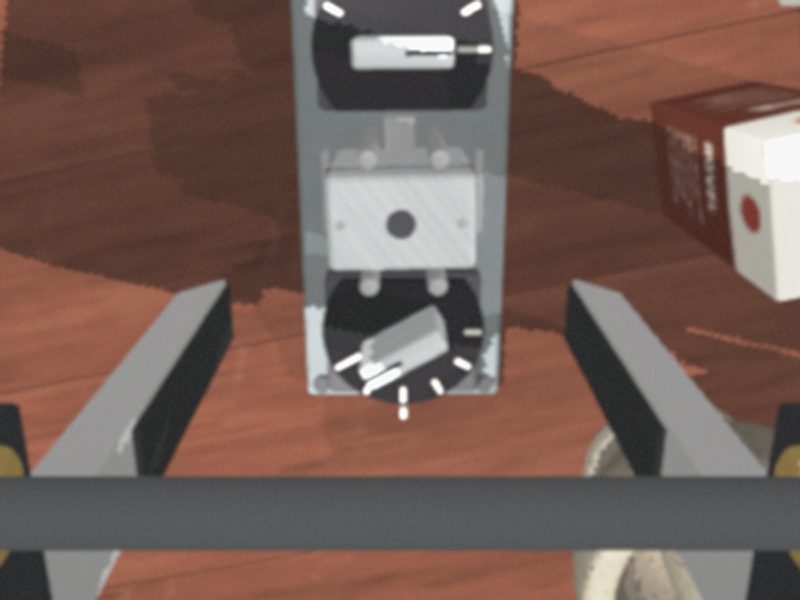

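The cassette is free: both disc flats face it, the right dial's mark 2 is at its fin at (403,395), and the left bar is perpendicular to its index. I'll check the cassette centre from its top corners.

```bash
python3 - <<'E'
from h import *
c=load('w4')
P=lambda u,v,z: onz(c,120+(u+.5)/2-.5,130+(v+.5)/2-.5,z)[:2]
t=np.array([P(327,172,.078),P(477,170,.078),P(477,270,.078),P(329,271,.078)]);print(t.mean(0),[np.linalg.norm(t[i]-t[(i+1)%4]).round(4) for i in range(4)])
for a in (t[1]-t[0],t[2]-t[3],t[2]-t[1],t[3]-t[0]): print(np.degrees(np.arctan2(a[1],a[0])))
ce=np.array([.537,-.2902]); m=P(403,393,.037)-ce; print('mark2',np.degrees(np.arctan2(m[1],m[0])),'index',-101.7)
ce=np.array([.5636,-.1604]); m=P(482,49,.037)-ce; print('L mark0',np.degrees(np.arctan2(m[1],m[0])),'want',78.3-90)
E
```

```text
[ 0.55090917 -0.22436155] [np.float64(0.0583), np.float64(0.0414), np.float64(0.0599), np.float64(0.041)]
-11.255677203736715
-11.62090173602184
-100.25287253140078
-102.5399356953526
mark2 -101.19305709538614 index -101.7
L mark0 -12.462380020217795 want -11.700000000000003
```

{"api": "servo_tool", "payload": {
  "motion": [
    [0,0.1,0.1,-5,0.3],
    [0,0.1,0.1,-10,0.3],
    [0,0.1,0.1,-12.5,0.3],
    [0,0.1,0.1,-12.5,0.3],
    [0.6,0.1,0.1,-12.5,0.3],
    [0.6,0.1,0.1,-12.5,0.3],
    [0.6,0.1,0.1,-12.5,0.3],
    [0.6,0.1,0.1,-12.5,0.3],
    [0.6,0.1,0.1,-12.5,0.3]
  ],
  "squeeze": 25
}}

```text
time_s: 11.65
ee_pos: [0.5501, -0.2245, 0.2352]
eef_rot: [3.141, 0.0, 1.37]
force: [-0.9, -0.9, 5.6]
grip_width: 0.0596
grip_force: 25.0
```

{"api": "servo_tool", "payload": {
  "motion": [
    [0.6,0,0,1,0],
    [0.6,0,0,2,0],
    [0.6,0,0,3,0],
    [0.6,0,0,4,0],
    [0.6,0,0,5.5,0],
    [0.6,0,0,7,0],
    [0.6,0,0,9,0],
    [0.6,0,0,9,0]
  ]
}}

```text
time_s: 12.65
ee_pos: [0.5501, -0.2245, 0.3266]
eef_rot: [3.139, 0.001, 1.37]
force: [-0.4, 0.4, -3.3]
grip_width: 0.06
grip_force: 25.0
```

{"api": "servo_tool", "payload": {
  "motion": [
    [0.6,-4,1,0,0],
    [0.6,-8,2,0,0],
    [0.6,-12,3,0,0],
    [0.6,-15,3.5,0,0],
    [0.6,-15,3.5,-3,0],
    [0.6,-15,3.5,-6,0],
    [0.6,-15,3.5,-8.5,0],
    [0.6,-15,3.5,-9.5,0],
    [0.6,-15,3.5,-10.1,0],
    [0.6,-15,3.5,-10.1,0],
    [0.6,-15,3.5,-10.1,0]
  ]
}}

```text
time_s: 14.02
ee_pos: [0.4001, -0.1896, 0.2242]
eef_rot: [3.141, 0.0, 1.37]
force: [-0.1, 0.3, -3.2]
grip_width: 0.06
grip_force: 25.0
```

{"api": "servo_tool", "payload": {
  "motion": [
    [0.6,0,0,-0.1,0],
    [0.6,0,0,-0.15,0],
    [0.3,0,0,-0.15,0],
    [0,0,0,-0.15,0],
    [0,0,0,-0.15,0],
    [0,0,0,-0.15,0],
    [0,0,0,4,0],
    [0,0,0,10,0],
    [0,0,0,10,0]
  ]
}}

```text
time_s: 15.15
ee_pos: [0.4004, -0.1897, 0.3274]
eef_rot: [3.135, 0.002, 1.37]
force: [-0.5, -0.0, -1.3]
grip_width: 0.0939
grip_force: 0.0
```

{"api": "servo_tool", "payload": {
  "motion": [
    [0,2,6,8,10],
    [0,4,12,8,20],
    [0,5,18,8,30],
    [0,6,24,8,40],
    [0,7,30,8,50],
    [0,8,36,8,60],
    [0,8,36,8,70],
    [0,8,36,8,80],
    [0,8,36,8,90],
    [0,8,36,8,90],
    [0,8,36,8,90]
  ]
}}

```text
time_s: 16.52
ee_pos: [0.48, 0.1704, 0.4032]
eef_rot: [-3.141, -0.001, 2.937]
force: [-0.1, -0.5, 0.9]
grip_width: 0.0943
grip_force: 0.0
```

```bash
python3 - <<'E'
from h import *
c=snap('wrist','w5'); o=ctrl.get_obs(); print(o['ee_pos'],np.degrees(o['eef_rot'][2]),o['time_s'],o['grip_width'])
s=snap('side','side5')
big=np.zeros((600,800,3),np.uint8)
w=c['image'][:,:,::-1]
cv2.imwrite('pics/v5.png',w)
E
```

```text
[0.48002156 0.17044789 0.40332592] 168.2966354491853 16.575 0.09415137441532233
```

View pics/v5.png

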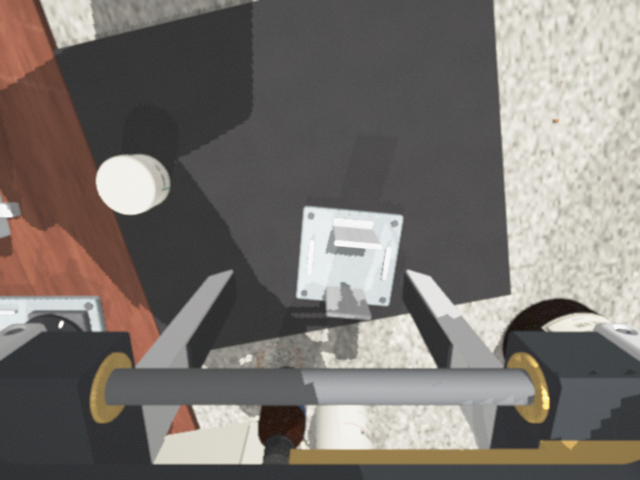

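The carrier plate spans about (303,206)–(403,214)–(389,306)–(296,299), with end plates at (357,230) and (347,295). I'll zoom in for accurate corners.

```bash
python3 - <<'E'
from h import *
w=cv2.imread('pics/w5.png')
cv2.imwrite('pics/z5.png',cv2.resize(w[195:325,280:420],(560,520),interpolation=cv2.INTER_CUBIC))
E
```

```text
(no output)
```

View pics/z5.png

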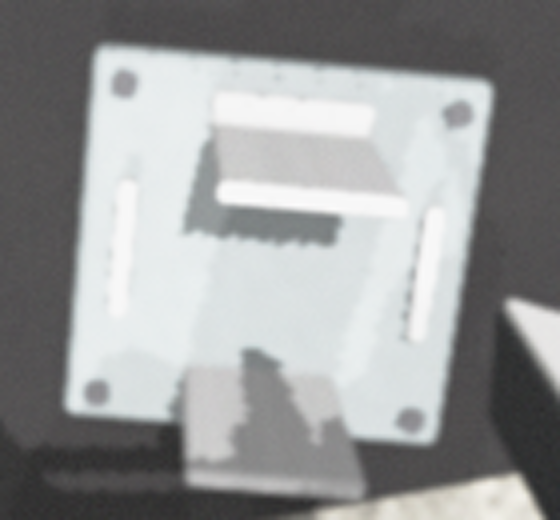

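```bash
python3 - <<'E'
from h import *
c=load('w5')
P=lambda u,v,z: onz(c,280+(u+.5)/4-.5,195+(v+.5)/4-.5,z)[:2]
for nm,L in (('corners',[(95,45),(493,82),(437,443),(66,410)]),('bolts',[(123,83),(457,114),(410,419),(96,392)])):
    t=np.array([P(*q,.016) for q in L]); d=[t[(i+1)%4]-t[i] for i in range(4)]
    print(nm,t.mean(0).round(4),[round(float(np.linalg.norm(x)),4) for x in d],'yaw',[round(float(np.degrees(np.arctan2(x[1],x[0]))),2) for x in d])
a=[P(218,203,.08),P(404,217,.08)];b=[P(187,473,.08),P(362,484,.08)]
print('plates',np.mean(a,0),np.mean(b,0),np.linalg.norm(np.mean(b,0)-np.mean(a,0)),'mid',np.mean([a,b],axis=(0,1)),np.linalg.norm(a[1]-a[0]),np.linalg.norm(b[1]-b[0]),'yaw',[np.degrees(np.arctan2(*(x[1]-x[0])[::-1])) for x in (a,b)])
print('lips',np.mean([P(121,250,.022),P(425,273,.022)],0))
E
```

```text
corners [0.5353 0.192 ] [0.1088, 0.1088, 0.1094, 0.1085] yaw [72.86, -16.62, -107.31, 163.07]
bolts [0.5367 0.1914] [0.092, 0.0921, 0.0921, 0.0922] yaw [72.84, -16.91, -107.1, 162.98]
plates [0.50376941 0.20161228] [0.56986863 0.18088328] 0.06927335570721799 mid [0.53681902 0.19124778] 0.04321590870619627 0.043003967595632527 yaw [np.float64(73.75437519882223), np.float64(74.27143576937456)]
lips [0.53590808 0.1915768 ]
```

{"api": "servo_tool", "payload": {
  "motion": [
    [0,-2,-6,-2,0],
    [0,-4,-12,-4,0],
    [0,-6,-18,-6,0],
    [0,-7,-24,-7,0],
    [0,-8,-30,-7,0],
    [0,-8,-36,-7,0],
    [0,-8,-36,-7,0],
    [0,-8,-36,-7,0],
    [0,-8,-36,-7,0]
  ]
}}

```text
time_s: 17.75
ee_pos: [0.4002, -0.1884, 0.3336]
eef_rot: [3.141, -0.0, 2.942]
force: [0.2, -0.0, -2.0]
grip_width: 0.0943
grip_force: 0.0
```

```bash
python3 - <<'E'
from h import *
c=snap('wrist','w6'); o=ctrl.get_obs(); print(o['ee_pos'],np.degrees(o['eef_rot'][2]),o['time_s'],o['grip_width'])
R2=R.from_euler('z',-11.55,degrees=True).as_matrix()
w=c['image'][:,:,::-1].copy()
for p in [(-.03,-.02),(.03,-.02),(.03,.02),(-.03,.02)]:
    u,v=proj(c,np.array([.4001,-.1896,.066])+R2@[*p,0]); cv2.circle(w,(int(round(u)),int(round(v))),2,(0,0,255),-1); print(u,v)
cv2.imwrite('pics/v6.png',w)
E
```

```text
[ 0.40020622 -0.18835412  0.33369789] 168.5703520603364 17.8 0.09407137178829668
290.12796947353127 209.12095173152585
291.76575047927145 284.77688988308245
343.0547135204654 284.8495775597843
344.75771309019734 209.2076460986081
```

View pics/v6.png

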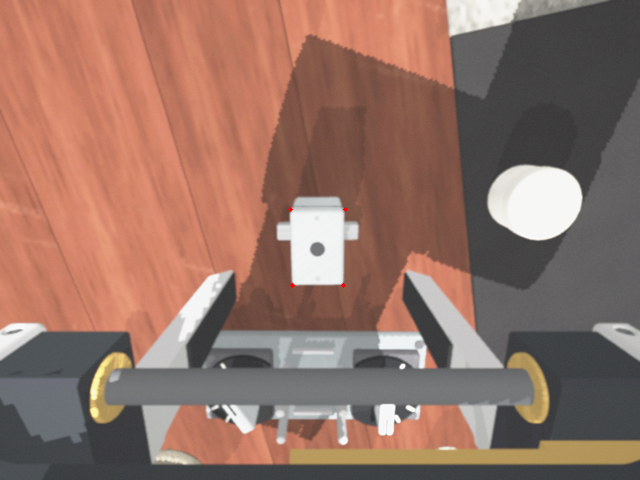

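The cassette stands upright with its top corners on the predicted dots, at (290,209) to (343,285). Grip it by the broad sides.

{"api": "servo_tool", "payload": {
  "motion": [
    [0,0,-0.1,-4,0],
    [0,0,-0.1,-8,0],
    [0,0,-0.1,-10.9,0],
    [0,0,-0.1,-10.9,0],
    [0.8,0,-0.1,-10.9,0],
    [0.8,0,-0.1,-10.9,0],
    [0.8,0,-0.1,-10.9,0],
    [0.8,0,-0.1,-10.9,0],
    [0.8,0,-0.1,-10.9,0],
    [0.8,0,-0.1,-10.9,0],
    [0.8,0,-0.1,-10.9,0]
  ],
  "squeeze": 25
}}

```text
time_s: 19.18
ee_pos: [0.4, -0.1905, 0.2247]
eef_rot: [3.142, 0.0, 2.941]
force: [-0.4, 0.5, 1.8]
grip_width: 0.0399
grip_force: 25.0
```

{"api": "servo_tool", "payload": {
  "motion": [
    [0.8,0,0,3,0],
    [0.8,0,0,7,0],
    [0.8,0,0,12,0],
    [0.8,2,5,12,0],
    [0.8,4,10,12,0],
    [0.8,5.5,15,12,0],
    [0.8,7,20,12,-2],
    [0.8,9,25,12,-4],
    [0.8,11,30,12,-5.5],
    [0.8,12.5,35,12,-5.5],
    [0.8,13.6,38.2,12,-5.5],
    [0.8,13.6,38.2,12,-5.5],
    [0.8,13.6,38.2,8.5,-5.5],
    [0.8,13.6,38.2,8.5,-5.5],
    [0.8,13.6,38.2,8.5,-5.5]
  ]
}}

```text
time_s: 21.05
ee_pos: [0.5362, 0.191, 0.3106]
eef_rot: [3.141, 0.001, 2.844]
force: [0.4, 0.1, -3.5]
grip_width: 0.0398
grip_force: 25.0
```

```bash
python3 - <<'E'
from h import *
c=snap('side','s7'); o=ctrl.get_obs(); print(o['ee_pos'],np.degrees(o['eef_rot'][2]),o['time_s'],o['grip_width'],o['force'])
u,v=map(int,proj(c,[.536,.1915,.06])); print(u,v)
w=c['image'][:,:,::-1]; y0=max(0,v-85);x0=max(0,u-100)
cv2.imwrite('pics/z7.png',cv2.resize(w[y0:y0+140,x0:x0+190],None,fx=4,fy=4,interpolation=cv2.INTER_CUBIC))
E
```

```text
[0.53619435 0.1911452  0.3109415 ] 162.961835192097 21.1 0.040357836105109554 [-0.33072494  0.49978034 -2.75463521]
265 210
```

View pics/z7.png

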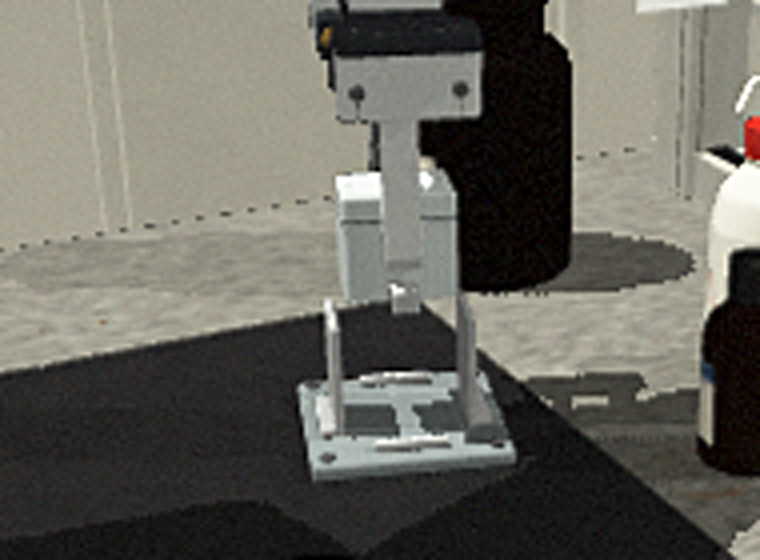

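The cassette hangs upright above the carrier, its foot at crop x 340–460 over the plates at 330–470. Lower it slowly and watch the force.

{"api": "servo_tool", "payload": {
  "motion": [
    [0.8,0,0,-1,0],
    [0.8,0,0,-1.5,0],
    [0.8,0,0,-2,0],
    [0.8,0,0,-2.5,0],
    [0.8,0,0,-2.5,0]
  ]
}}

```text
time_s: 21.72
ee_pos: [0.5359, 0.1915, 0.2842]
eef_rot: [-3.141, -0.001, 2.845]
force: [-0.3, -0.0, -2.7]
grip_width: 0.0398
grip_force: 25.0
```

{"api": "servo_tool", "payload": {
  "motion": [
    [0.8,0,0,-1,0],
    [0.8,0,0,-2,0],
    [0.8,0,0,-3,0],
    [0.8,0,0,-3.8,0],
    [0.8,0,0,-4.3,0],
    [0.8,0,0,-4.7,0],
    [0.8,0,0,-4.9,0],
    [0.8,0,0,-4.9,0]
  ]
}}

```text
time_s: 22.72
ee_pos: [0.536, 0.1915, 0.2357]
eef_rot: [3.142, 0.0, 2.845]
force: [0.6, -0.1, -3.1]
grip_width: 0.0397
grip_force: 25.0
```

{"api": "servo_tool", "payload": {
  "motion": [
    [0.8,0,0,-0.1,0],
    [0.8,0,0,-0.15,0],
    [0.8,0,0,-0.15,0],
    [0.5,0,0,-0.15,0],
    [0,0,0,-0.15,0],
    [0,0,0,-0.15,0],
    [0,0,0,-0.15,0],
    [0,0,0,4,0],
    [0,0,0,10,0],
    [0,-6,0,14,0],
    [0,-6,0,14,0],
    [0,-6,0,14,0]
  ]
}}

```text
time_s: 24.22
ee_pos: [0.4759, 0.1916, 0.3758]
eef_rot: [3.141, 0.001, 2.845]
force: [0.5, -0.5, -0.4]
grip_width: 0.0942
grip_force: 0.0
```

```bash
python3 - <<'E'
from h import *
c=snap('wrist','w8'); d=snap('side','s8'); o=ctrl.get_obs(); print(o['ee_pos'],o['time_s'],o['grip_width'],o['force'])
w=c['image'][:,:,::-1].copy(); s=d['image'][:,:,::-1].copy()
R2=R.from_euler('z',-17,degrees=True).as_matrix()
for p in [(-.03,-.02),(.03,-.02),(.03,.02),(-.03,.02)]:
  for im,cc in((w,c),(s,d)):
    u,v=proj(cc,np.array([.5363,.1915,.076])+R2@[*p,0]); cv2.circle(im,(int(round(u)),int(round(v))),1,(0,0,255),-1)
u,v=map(int,proj(c,[.5363,.1915,.05])); u2,v2=map(int,proj(d,[.536,.1915,.05]))
A=cv2.resize(w[max(0,v-80):,max(0,u-75):][:160,:150],(400,427));B=cv2.resize(s[max(0,v2-80):,max(0,u2-75):][:160,:150],(400,427))
cv2.imwrite('pics/z8.png',np.hstack([A,B]))
E
```

```text
[0.47660124 0.19147314 0.37458729] 24.325 0.09380734089544598 [ 0.71371325  0.243985   -0.32768063]
```

View pics/z8.png

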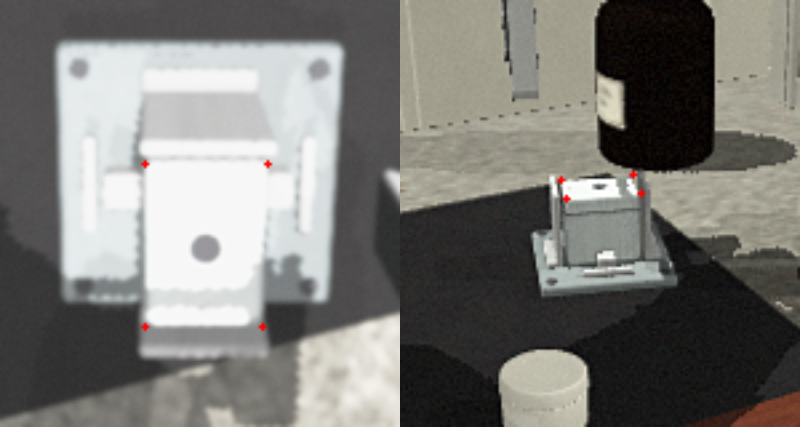

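The cassette sits flat between the end plates with its tongues inside the lips, and its top matches the predicted corners in both views. The robot is clear, so I'm handing in.

```bash
python3 -c "
from station import ctrl
print(ctrl.hand_in())"
```

```text
the job is handed in; nothing more can be done
None
```

I set the dials to the code (left at mark 3, right at mark 2), moved the cassette via the open worktop into the carrier, where it sits flat, and handed the job in at about 24 s of robot time; no verdict was returned.

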